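Set a tilting plate on its setting block and lay the work against the cleat

TASK

Set up the tilting plate for an angled drilling job: slide the taller of the two aluminium setting blocks lengthways between the guide rails under the raised plate, fully home against the cross bar, then gently tip the plate down until its roller rests on that block. Then lay the hardwood block flat on the slope, lengthways and roughly midway across, with its end close against the cleat at the low end. Do not let the plate slam, and leave the lower block and everything else on the bench alone.

Things in the scene. Friction and masses are not known exactly. Their poses are not given: they have to be found in the camera images.
- sine_base: Grey base of the tilting plate, fixed to the bench. Origin on the bench top directly below the hinge axis, mid-width (the axis is 26 mm above the bench); x runs along the hinge axis, y horizontally from the hinge toward the plate's free, raised end, z up. The pedestal is 118 mm wide and reaches back to y = -30 mm.
- rail_mouth (a point): Point on the bench midway between the ends of the two guide rails, at y = 185 mm of the base (same axes). Each rail is 16 mm high, its inner face 26 mm to either side; beyond this point they flare outward to y = 207 mm. Between the rails is bare bench: a block slides in on the bench top toward -y.
- bar_face (a point): Point on the bench at the foot of the cross bar that stops the block: its face toward the free end, mid-width, y = 122 mm of the base (same axes). The bar is 28 mm high and joins the rails.
- plate (a joint): Angle (rad) of the steel plate about the hinge axis: 0 level, 1.0 upper limit; starts at 0.55 to 0.85. The hinge has stiff friction, so the plate stays where it is left; near the free end about 1 to 4 N moves it down, about 6 N lifts it. Its roller rests on the tall block at 0.344, on the low block at 0.214.
- plate_foot (a point): Point on the plate's flat top face, mid-width, at the foot of the cleat's uphill face: in the plate's frame 30 mm up the slope from the hinge axis and 26 mm above it. Axes tilt with the plate: x along the hinge, y up the slope, z out of the face. The cleat is a bar over the whole 100 mm width, 14 mm high, 10 mm thick, downhill of this point.
- plate_end (a point): Point on the plate's flat top face, mid-width, at the edge of the free end (145 mm up the slope from plate_foot, same axes). The plate is 12 mm thick; the cross roller under it, 10 mm in radius, has its axis 15 mm inward of this edge and 26 mm below the top face.
- tall_block_centre (a point): Centre of the tall loose setting block, a hollow aluminium box-section 40 mm wide (x) x 140 mm long (y) x 70 mm high (z), open at its ends, 0.6 kg nominal, standing on the bench 35 mm below this point; either end may go in first. When fully home its centre is at y = 192 mm of the base.
- low_block_centre (a point): Centre of the low setting block, 40 mm (x) x 140 mm (y) x 50 mm (z), otherwise alike; not to be used. The two blocks may swap places.
- work_centre (a point): Centre of the loose hardwood block that is the work, 42 mm wide (x) x 70 mm long (y) x 30 mm high (z), 0.06 kg. When laid against the cleat its centre is 35 mm up the slope from plate_foot and 15 mm above the plate's top face.
- padlock: Padlock lying on the bench, 69 x 42 x 17 mm, origin under its centre; leave it alone.
- chalk_tin: Round tin, 50 mm across, 29 mm high, origin under its centre; leave it alone.
- spanner: Spanner lying flat, 168 mm long, 25 mm wide, 6 mm thick, origin under its centre; leave it alone.

How it is judged:
By the outcome, as a careful person would: the job done as asked, in the order asked, and still so for the second after the job is handed in, with the robot touching nothing.
It also fails if it takes over 59 s, if anything falls off the work surface, if the arm or the gripper's body presses on something with over 40 N, if the wrist force passes 120 N, or if a joint passes its speed limit or range.

ROBOT

A 6-joint arm with a two-finger parallel gripper is mounted at the origin on a cart in front of the work surface, level with it; the furniture and walls round the work are solid. World frame = base frame: x ahead of the robot, y to its left, z up, the work surface at z = 0. Lengths are in m, angles in degrees, forces in N, time in s.
With the tool pointing down it reaches from about 0.35 to 0.725 m from the base axis. Payload 4.3 kg.
Tool frame: the origin (TCP) lies at the very end of the fingers, on their centre line; the grasp point (between the pads) lies 19 mm behind it; z points along the fingers, y is the line along which they close (so a half turn about z gives the same grasp; the last joint's range is limited). The gripper opens to 85 mm and grips with 20 to 120 N. Pads are 22 mm wide; open, the fingers measure 114 mm over their backs; the gripper's body (76 mm by 85 mm) begins 54 mm behind the grasp point. The pads swing forward as they close: fully open they stand 13 mm farther back than shut.
Start: joints at [66.102, 21.618, 4.641, 73.018, 0, 83.68], TCP at [0.174, 0.548, 0.194] pointing down, gripper open.
Joint ranges: [-156.06, 156.06], [-48.1, 94.91], [-58.44, 69.94], [-101.28, 121.22], [-78.64, 73.56], [-180, 180]. Speed limits (degrees/s): [147.25, 147.25, 180, 180, 180, 180].

INTERFACE

Orientations are given as a 3x3 rotation matrix whose columns are the frame's x, y, z axes.
In Python, from rig import bot gives the robot as it stands. The module is installed in compiled form; this text tells all that it offers.
- The arm moves only by the tool apply_moves, never from a script. Its argument "motion" is a list of rows, each a list of 7 numbers: the shift along the tool's x, y, z in cm, then the turn, a rotation vector about the tool's x, y, z in rad, then the closure in counts, from 0 (fully open) to 255 (shut). In form: [[x, y, z, ax, ay, az, gripper], ...]. A call has 1 to 12 rows; each row shifts and turns the commanded pose from where the row before left it, along the tool's axes as they then stand; what a row does not reach is not made up. A row lasts 1/8 s, in which the tool goes at most 62.5 mm and 10.7 degrees, less where a joint would pass 70% of its speed; a pose out of reach is approached as far as the arm can. A call with a gripper value outside its range is refused whole. The fingers move at their own pace and stop on an object; "squeeze" is the grip in N (left out, the last holds). Time passes only in rows, so rows that do not move let the fingers close. It gives the time, the measured TCP pose, the force, the opening and the grip force at its end, in the units of the state.
- bot.get_obs(): the state, without advancing time (a new reading comes with each control period).
- bot.read_camera(name): name is "scene" or "top" or "wrist"; returns (picture, depth): 384x512x3 uint8, red, green, blue; 384x512 float32, m along the optical axis (not along the pixel's ray), 0 where there is no reading.
- bot.camera_params(name): a dict with "mtx" (3x3 intrinsics, pixels), "origin" and "attitude" of the camera in the world. Camera axes: x right, y up, looking along -z (the intrinsics and any distortion apply to the point x, -y, -z); pixel columns grow to the right and rows downward; lengths in m; the calibration is good to about 2 mm. The wrist camera is an equidistant fisheye: a pixel r from the principal point sees the ray r / f radians off the axis. A picture is of the moment at which its call begins: read the wrist's pose just before it. camera_params takes no time and is no camera call; for the wrist camera it gives the pose at the moment of the call.
- bot.hand_in(): hands the job in; it is judged then, once.
The state is a dict: "time_s": time; "qpos": joint angles; "joint_vel": joint speeds; "joint_torque": joint torques, N m; "ee_pos": TCP position; "eef_rot": TCP orientation; "contact_force": force on the tool from outside, world axes, zero at the start; "torque": the same for the moment, N m; "finger_gap": finger opening in m; "finger_force": force on a finger pad.
Only numpy, scipy, OpenCV 4.12 (cv2) and the standard library are available. Lean on these libraries where they do the work, as an engineer would, in place of code of your own. Each camera call takes 0.05 s, during which the arm holds its last target. There are 200 camera calls.

## Working session

There is one attempt and no reset: what is moved stays moved. The work goes in short steps, Python scripts to look and compute and a tool call to move; the robot and the scene stay as the last step left them, time stands still between calls to the robot, and variables do not carry over. Pictures are saved under pics/ and viewed, at most 10 in all, crops included, and the job is handed in when it is done.

Besides the shell and the picture viewer there is one more tool, called after ">>>" as name([rows], argument=value, ...), one row to a line, values as JSON. apply_moves: Moves the arm, as the interface text tells. Its arguments: {"type":"object","properties":{"motion":{"type":"array","items":{"type":"array","items":{"type":"number"}}},"squeeze":{"type":"number"}},"required":["motion"]}

```bash
mkdir -p pics; ls; cat > h.py <<'E'
import numpy as np, cv2
from rig import bot
def save(n,img): cv2.imwrite(f'pics/{n}.png',cv2.cvtColor(img,cv2.COLOR_RGB2BGR))
def cloud(p,d):
    """world xyz per pixel (pinhole)"""
    K=p['mtx'];R=np.array(p['attitude']);o=np.array(p['origin'])
    v,u=np.mgrid[:384,:512]
    x=(u-K[0][2])/K[0][0]*d;y=(v-K[1][2])/K[1][1]*d
    return np.stack([x,-y,-d],-1)@R.T+o
E
python3 - <<'E'
from h import *
for n in('top','scene'):
    p=bot.camera_params(n);im,d=bot.read_camera(n);save(n+'0',im)
    np.savez(n+'0',im=im,d=d,P=cloud(p,d));print(n,p)
print({k:v for k,v in bot.get_obs().items()})
E
```

```text
pics
top {'mtx': array([[487.79414089,   0.        , 257.69685605],
       [  0.        , 487.79414089, 193.56399657],
       [  0.        ,   0.        ,   1.        ]]), 'origin': array([0.27903426, 0.06000516, 1.31564103]), 'attitude': array([[-0.00960052,  0.98234575, -0.18682788],
       [-0.99982297, -0.01245382, -0.01410464],
       [-0.01618235,  0.1866594 ,  0.9822914 ]])}
scene {'mtx': array([[388.47388956,   0.        , 250.80573661],
       [  0.        , 388.47388956, 193.53334921],
       [  0.        ,   0.        ,   1.        ]]), 'origin': array([ 0.07770247, -0.49299392,  0.88999071]), 'attitude': array([[ 0.80357488,  0.43316656, -0.40820847],
       [-0.59483486,  0.60858885, -0.52515816],
       [ 0.02095017,  0.66482053,  0.74670928]])}
{'time_s': 0.1, 'qpos': array([6.61028942e+01, 2.16560939e+01, 4.57015995e+00, 7.30184980e+01,
       2.47041070e-04, 8.36810918e+01]), 'joint_vel': array([-0.00281583, -0.07772251,  0.13478878, -0.07459017, -0.0045897 ,
        0.0061017 ]), 'joint_torque': array([ 7.38831313e-04, -4.64691997e+01,  2.70582783e+01,  1.20463350e-02,
       -1.20959758e-04,  2.41432679e-05]), 'ee_pos': array([0.17336998, 0.54754814, 0.1927676 ]), 'eef_rot': array([[-9.53305581e-01,  3.02006488e-01, -7.42301681e-04],
       [ 3.02007331e-01,  9.53304149e-01, -1.66468380e-03],
       [ 2.04893963e-04, -1.81113291e-03, -9.99998339e-01]]), 'contact_force': array([-0.27586426,  0.55078948, -0.20460335]), 'torque': array([ 0.05127784, -0.03452691,  0.02185567]), 'finger_force': 0.0, 'finger_gap': 0.08511075605509251}
```

View pics/top0.png

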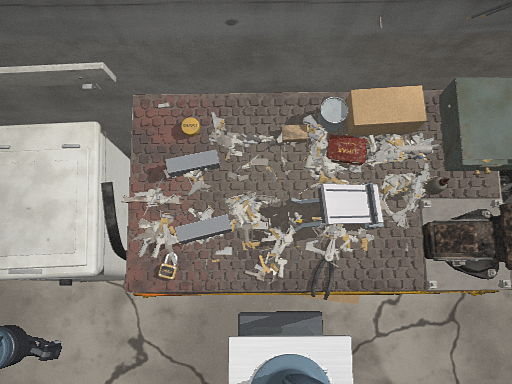

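View pics/scene0.png

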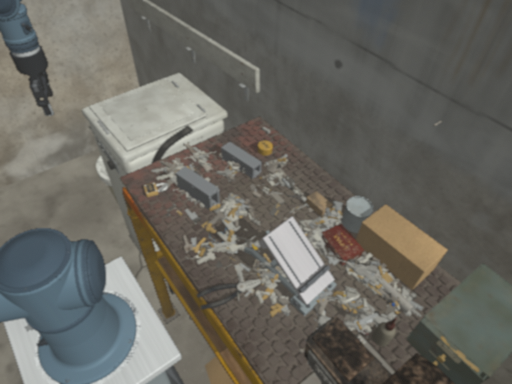

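The top view shows the plate at about (350,205) with its free end to the left, the setting blocks at (190,163) and (203,229), the hardwood at (295,132), the tin at (190,125) and the padlock at (169,265). Next I'll measure these.

```bash
python3 - <<'E'
from h import *
z=np.load('top0.npz');P=z['P'];im=z['im']
print('bench',np.median(P[150:280:10,140:400:10,2]))
def blob(name,u0,u1,v0,v1,lo,hi):
    S=P[v0:v1,u0:u1];m=(S[...,2]>lo)&(S[...,2]<hi)
    n,l,st,c=cv2.connectedComponentsWithStats(m.astype(np.uint8));
    i=1+np.argmax(st[1:,4]);Q=S[l==i]
    r=cv2.minAreaRect((Q[:,:2]*1000).astype(np.float32))
    print(name,len(Q),'z %.4f'%np.median(Q[:,2]),'rect',np.round(r[0],1),np.round(r[1],1),round(r[2],1))
    return Q
blob('far',155,230,140,185,.035,.09)
blob('near',165,240,205,250,.035,.09)
blob('wood',275,315,118,148,.02,.04)
blob('tin',175,205,112,138,.015,.04)
blob('lock',150,185,245,285,.008,.03)
Q=blob('plate',310,395,170,240,.03,.3)
big=cv2.resize(im[165:290,220:420],None,fx=4,fy=4,interpolation=cv2.INTER_CUBIC)
save('crop1',big)
for v in(190,205,220):
    print(v,[(u,np.round(P[v,u]*1000).astype(int).tolist()) for u in range(300,392,6)])
for u in (285,295,305,312): print(u,[(v,np.round(P[v,u]*1000).astype(int).tolist()) for v in range(188,236,4)])
E
```

```text
bench 0.004263700039711549
far 825 z 0.0503 rect [611.1 254.9] [ 42.  140.2] 10.6
near 928 z 0.0700 rect [428.6 221.6] [ 40.9 140.8] 13.8
wood 541 z 0.0306 rect [692.8 -33.8] [88.1 87.3] 89.1
tin 268 z 0.0283 rect [718.  265.7] [49.5 49.8] 56.5
lock 311 z 0.0155 rect [339.3 319.4] [44.5 75. ] 82.8
plate 2748 z 0.0937 rect [ 506.6 -155.2] [160.9 182.7] 0.4
190 [(300, [538, -38, -3]), (306, [538, -54, -4]), (312, [536, -70, 6]), (318, [514, -74, 116]), (324, [509, -86, 141]), (330, [511, -102, 131]), (336, [513, -118, 122]), (342, [514, -134, 113]), (348, [516, -151, 102]), (354, [519, -169, 87]), (360, [521, -186, 76]), (366, [523, -205, 63]), (372, [520, -217, 77]), (378, [534, -250, 3]), (384, [530, -261, 26]), (390, [530, -277, 25])]
205 [(300, [495, -36, 4]), (306, [495, -52, 3]), (312, [495, -69, 3]), (318, [496, -86, -6]), (324, [473, -85, 134]), (330, [473, -100, 135]), (336, [474, -116, 125]), (342, [476, -132, 116]), (348, [477, -149, 106]), (354, [479, -166, 94]), (360, [481, -184, 80]), (366, [483, -202, 67]), (372, [481, -215, 76]), (378, [486, -238, 46]), (384, [491, -262
[... 786 characters left out ...]
87, -22, 4]), (212, [476, -22, 6]), (216, [464, -21, 10]), (220, [453, -21, 12]), (224, [443, -21, 12]), (228, [431, -20, 17]), (232, [421, -20, 13])]
305 [(188, [543, -51, 3]), (192, [531, -51, 3]), (196, [519, -50, 7]), (200, [507, -49, 15]), (204, [499, -50, -4]), (208, [488, -50, 0]), (212, [476, -49, 1]), (216, [465, -49, 1]), (220, [455, -49, -2]), (224, [442, -47, 16]), (228, [433, -48, -2]), (232, [422, -48, 3])]
312 [(188, [542, -70, 2]), (192, [533, -71, -5]), (196, [521, -70, -3]), (200, [506, -67, 20]), (204, [498, -69, 0]), (208, [488, -69, -2]), (212, [476, -68, 0]), (216, [466, -69, -5]), (220, [454, -67, 6]), (224, [441, -66, 17]), (228, [431, -66, 11]), (232, [421, -66, 5])]
```

View pics/crop1.png

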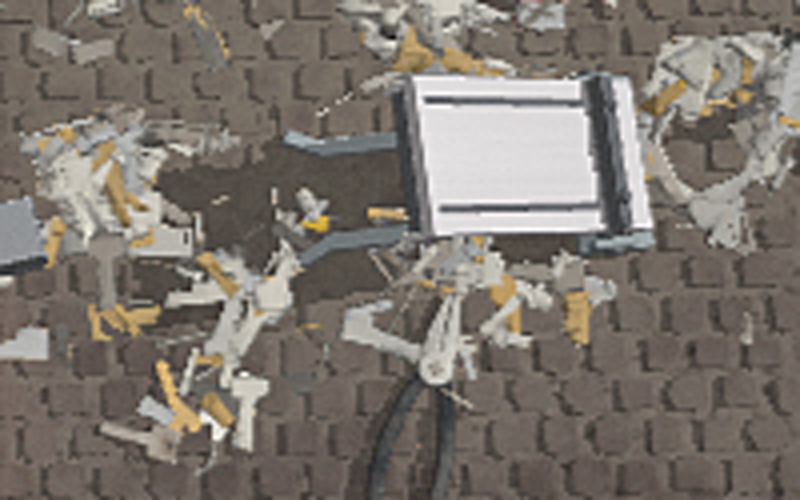

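```bash
python3 - <<'E'
from h import *
z=np.load('top0.npz');P=z['P'];im=z['im'];p=bot.camera_params('top')
K=p['mtx'];R=p['attitude'];o=p['origin']
def ray(u,v):
    d=np.array([(u-K[0,2])/K[0,0],-(v-K[1,2])/K[1,1],-1]);return R@d
def onz(u,v,h): d=ray(u,v);return o+d*(h-o[2])/d[2]
# plate top
m=np.zeros((384,512),np.uint8);m[180:225,315:375]=(im[180:225,315:375].min(2)>170)
n,l,st,c=cv2.connectedComponentsWithStats(m);i=1+np.argmax(st[1:,4]);m=(l==i)
Q=P[m];
for _ in range(5):
    c=np.median(Q,0);c=Q.mean(0);nn=np.linalg.svd(Q-c)[2][2];nn*=np.sign(nn[2]);e=(Q-c)@nn;Q=Q[abs(e)<2.5*e.std()]
print('plate n',nn,'tilt',np.arccos(nn[2]),'yaw of downhill normal',np.degrees(np.arctan2(nn[1],nn[0])),'c',c,e.std(),len(Q))
up=np.array([-nn[0],-nn[1],0]);up/=np.linalg.norm(up);hx=np.cross(up,[0,0,1.]) # base x = y cross z
uy=np.cross(nn,hx)
cs,_=cv2.findContours(m.astype(np.uint8),cv2.RETR_EXTERNAL,cv2.CHAIN_APPROX_NONE)
W=[]
for (u,v) in cs[0][:,0]:
    d=ray(u,v);t=((c-o)@nn)/(d@nn);W.append(o+d*t-c)
W=np.array(W);a=np.stack([W@hx,W@uy],1)*1000
r=cv2.minAreaRect(a.astype(np.float32));print('rect in plate',r, 'ctr world',c+hx*r[0][0]/1e3+uy*r[0][1]/1e3,'up',up,'uy',uy)
# low corner etc of image rails, hsv for wood
h=cv2.cvtColor(im,cv2.COLOR_RGB2HSV)
print(im[128:137:2,284:308:3].tolist())
big=cv2.resize(im[115:150,275:320],None,fx=10,fy=10,interpolation=cv2.INTER_CUBIC)
b2=cv2.resize(im[185:240,280:330],None,fx=7,fy=7,interpolation=cv2.INTER_CUBIC)
H=max(len(big),len(b2));C=np.zeros((H,800,3),np.uint8);C[:len(big),:450]=big;C[:len(b2),450:]=b2;save('crop2',C)
E
```

```text
plate n [ 0.0519295  -0.54185847  0.83886395] tilt 0.5756034879630105 yaw of downhill normal -84.52572529874124 c [ 0.48149769 -0.14432999  0.10655135] 0.0016507913042417854 1428
rect in plate ((0.9647941589355469, -2.7632217407226562), (99.87627410888672, 141.4591827392578), 0.10666092485189438) ctr world [ 0.48267922 -0.14654534  0.10504722] up [-0.09539882  0.99543913  0.        ] uy [-0.08002663  0.835038    0.54434113]
[[[147, 127, 105], [170, 145, 118], [178, 152, 124], [168, 143, 112], [182, 155, 123], [174, 150, 122], [115, 99, 82], [121, 108, 87]], [[132, 117, 98], [140, 121, 100], [178, 152, 118], [172, 146, 116], [179, 153, 122], [182, 155, 120], [129, 107, 89], [114, 94, 79]], [[128, 113, 96], [142, 127, 103], [134, 117, 97], [131, 114, 96], [168, 145, 113], [184, 156, 122], [186, 160, 125], [185, 158, 127]], [[134, 118, 100], [128, 114, 98], [156, 131, 107], [143, 126, 105], [153, 132, 108], [153, 134, 111], [164, 143, 117], [178, 146, 118]], [[147, 128, 104], [119, 105, 89], [143, 126, 102], [156, 137, 114], [141, 125, 104], [152, 135, 108], [162, 139, 119], [165, 143, 114]]]
```

View pics/crop2.png

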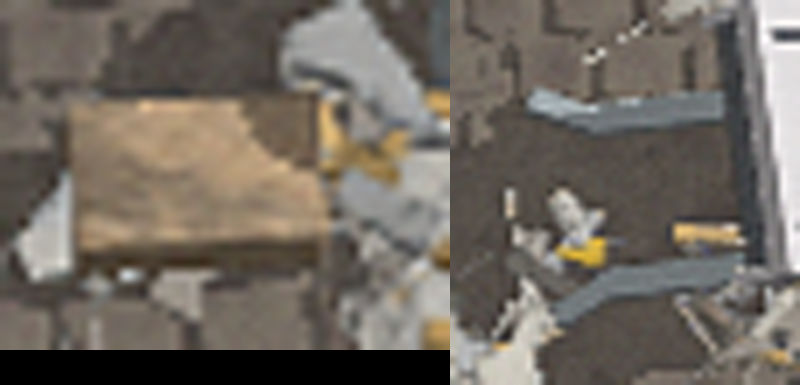

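Left crop: the hardwood's top face spans about (72,98)–(325,240). Right crop: the rail bends are near (595,130) and (612,268). I'll check both against the plate fit and plan the approach.

```bash
cat >> h.py <<'E'
from scipy.spatial.transform import Rotation as Ro
def onz(p,u,v,h):
    K=p['mtx'];d=p['attitude']@np.array([(u-K[0,2])/K[0,0],-(v-K[1,2])/K[1,1],-1]);o=p['origin'];return o+d*(h-o[2])/d[2]
UP=np.array([-.0954,.9954,0]);HX=np.array([.9954,.0954,0]);Z=np.array([0,0,1.])
BO=np.array([.4895,-.2180,0])          # base origin
def base(x,y,z): return BO+HX*x+UP*y+Z*z
def down(yaw):  # tool down, y axis at yaw deg
    a=np.radians(yaw);y=np.array([np.cos(a),np.sin(a),0]);z=-Z;return np.stack([np.cross(y,z),y,z],1)
def plan(tp,tR,N=None):
    s=bot.get_obs();p,R=s['ee_pos'],s['eef_rot'];dp=np.array(tp)-p
    rv=Ro.from_matrix(R.T@tR).as_rotvec()
    need=max(np.linalg.norm(dp)/.055,np.linalg.norm(rv)/.17)
    N=N or int(np.ceil(need));print('dp mm',np.round(dp*1e3,1),'rv',rv.round(3),'N',N)
    for i in range(N):
        Ri=R@Ro.from_rotvec(rv*i/N).as_matrix()
        print(np.round(np.r_[Ri.T@dp/N*100,rv/N],3).tolist())
def state():
    s=bot.get_obs();print('t',s['time_s'],'p',s['ee_pos'].round(4),'F',s['contact_force'].round(1),'gap',round(s['finger_gap'],4),'ff',s['finger_force'])
E
python3 - <<'E'
from h import *
p=bot.camera_params('top')
print('rail lo',onz(p,303.1,223.3,.016),base(-.026,.185,0),'rail hi',onz(p,300.7,203.6,0),base(.026,.185,0))
c=np.array([onz(p,275+x/10,115+y/10,.03) for x,y in((72,100),(320,95),(325,238),(78,240))]);print('wood',c.round(4),c.mean(0),[np.linalg.norm(c[i]-c[i-1]).round(4) for i in range(4)])
s=bot.get_obs();w=bot.camera_params('wrist');print('cam in tool',s['eef_rot'].T@(w['origin']-s['ee_pos']),s['eef_rot'].T@w['attitude'],w['mtx'])
L=np.array([-.2385,.971,0]);C=np.array([.4286,.2216,0])
plan(C+L*.025+Z*.15,down(13.8))
E
```

```text
rail lo [ 0.44364848 -0.04211702  0.016     ] [ 0.4459706 -0.0363314  0.       ] rail hi [ 0.49987633 -0.03828829  0.        ] [ 0.4977314 -0.0313706  0.       ]
wood [[ 0.7149  0.0091  0.03  ]
 [ 0.7153 -0.0591  0.03  ]
 [ 0.6744 -0.0593  0.03  ]
 [ 0.6748  0.0082  0.03  ]] [ 0.69486507 -0.02526499  0.03      ] [np.float64(0.0401), np.float64(0.0682), np.float64(0.0409), np.float64(0.0676)]
cam in tool [ 0.07514318  0.00094179 -0.18073963] [[-2.67238812e-05  9.54723405e-01  2.97494907e-01]
 [ 9.99999760e-01 -1.80456418e-04  6.68952091e-04]
 [ 6.92349083e-04  2.97494854e-01 -9.54723171e-01]] [[297.31863964   0.         253.66072659]
 [  0.         297.31863964 196.17030402]
 [  0.           0.           1.        ]]
dp mm [ 249.3 -301.7  -42.8] rv [-2.000e-03  1.000e-03  1.023e+00] N 8
[-4.109, -2.653, 0.539, -0.0, 0.0, 0.128]
[-4.414, -2.107, 0.538, -0.0, 0.0, 0.128]
[-4.647, -1.527, 0.537, -0.0, 0.0, 0.128]
[-4.804, -0.922, 0.536, -0.0, 0.0, 0.128]
[-4.882, -0.302, 0.536, -0.0, 0.0, 0.128]
[-4.881, 0.323, 0.535, -0.0, 0.0, 0.128]
[-4.8, 0.943, 0.535, -0.0, 0.0, 0.128]
[-4.64, 1.547, 0.535, -0.0, 0.0, 0.128]
```

>>> apply_moves([
  [-4.11, -2.65, 0.54, 0, 0, 0.128, 0],
  [-4.41, -2.11, 0.54, 0, 0, 0.128, 0],
  [-4.65, -1.53, 0.54, 0, 0, 0.128, 0],
  [-4.8, -0.92, 0.54, 0, 0, 0.128, 0],
  [-4.88, -0.3, 0.54, 0, 0, 0.128, 0],
  [-4.88, 0.32, 0.54, 0, 0, 0.128, 0],
  [-4.8, 0.94, 0.54, 0, 0, 0.128, 0],
  [-4.64, 1.55, 0.54, 0, 0, 0.128, 0],
  [0, 0, 0, 0, 0, 0, 0],
  [0, 0, 0, 0, 0, 0, 0],
], squeeze=60)

```text
time_s: 1.35
ee_pos: [0.4221, 0.2466, 0.1501]
eef_rot: [[-0.238, 0.971, -0.001], [0.971, 0.238, 0.0], [0.0, -0.001, -1.0]]
contact_force: [-0.8, -0.0, -0.1]
finger_gap: 0.0853
finger_force: 0.0
```

```bash
python3 - <<'E'
from h import *
state()
im,d=bot.read_camera('wrist');save('w1',im)
L=np.array([-.2385,.971,0]);C=np.array([.4286,.2216,0])
plan(C+L*.025+Z*.028,down(13.8))
E
```

```text
t 1.35 p [0.4221 0.2466 0.1501] F [-0.8 -0.  -0.1] gap 0.0853 ff 0.0
dp mm [   0.7   -1.1 -122.3] rv [-0.001 -0.     0.001] N 3
[-0.044, 0.016, 4.076, -0.0, -0.0, 0.0]
[-0.044, 0.015, 4.076, -0.0, -0.0, 0.0]
[-0.043, 0.014, 4.076, -0.0, -0.0, 0.0]
```

View pics/w1.png

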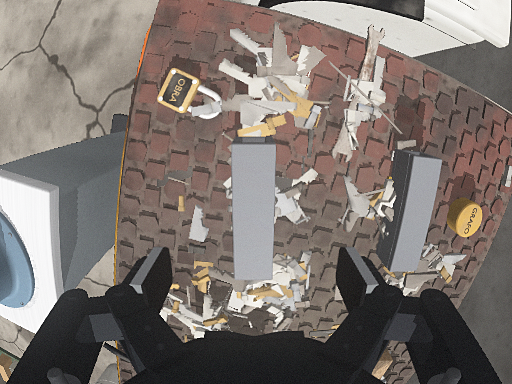

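The wrist view shows the tall block at (253,208) centred between the fingers. The spanner at (370,70) and the padlock at (185,90) are well clear, so I'm descending to grasp.

>>> apply_moves([
  [-0.04, 0.02, 4.1, 0, 0, 0, 0],
  [-0.04, 0.02, 4.1, 0, 0, 0, 0],
  [-0.04, 0.01, 3.0, 0, 0, 0, 0],
  [0, 0, 1.0, 0, 0, 0, 60],
  [0, 0, 0, 0, 0, 0, 150],
  [0, 0, 0, 0, 0, 0, 180],
  [0, 0, 0, 0, 0, 0, 180],
  [0, 0, 0, 0, 0, 0, 180],
], squeeze=70)

```text
time_s: 2.4
ee_pos: [0.4237, 0.2462, 0.0302]
eef_rot: [[-0.238, 0.971, 0.001], [0.971, 0.238, 0.002], [0.001, 0.001, -1.0]]
contact_force: [-3.9, -0.1, 6.0]
finger_gap: 0.0352
finger_force: 69.4
```

```bash
python3 - <<'E'
from h import *
state()
# gripped block centre is 25 mm toward bar; hover with mouth entry: centre at base y=290
plan(base(0,.315,.036),down(5.5))
E
```

```text
t 2.4 p [0.4237 0.2462 0.0302] F [-3.9 -0.1  6. ] gap 0.0352 ff 69.36806626617908
dp mm [  35.8 -150.7    5.8] rv [ 0.001 -0.001  0.145] N 3
[-5.162, -0.039, -0.2, 0.0, -0.0, 0.048]
[-5.158, 0.21, -0.198, 0.0, -0.0, 0.048]
[-5.142, 0.458, -0.195, 0.0, -0.0, 0.048]
```

>>> apply_moves([
  [0, 0, -1.0, 0, 0, 0, 180],
  [-2.5, 0, 0, 0, 0, 0.024, 180],
  [-2.6, 0, 0, 0, 0, 0.024, 180],
  [-2.6, 0.1, 0, 0, 0, 0.024, 180],
  [-2.6, 0.1, 0, 0, 0, 0.024, 180],
  [-2.6, 0.2, 0, 0, 0, 0.024, 180],
  [-2.5, 0.2, 0, 0, 0, 0.024, 180],
  [0, 0, 0, 0, 0, 0, 180],
])

```text
time_s: 3.4
ee_pos: [0.4579, 0.0936, 0.0391]
eef_rot: [[-0.093, 0.996, 0.001], [0.996, 0.093, -0.0], [-0.0, 0.001, -1.0]]
contact_force: [0.3, 0.3, -5.4]
finger_gap: 0.0348
finger_force: 73.6
```

```bash
python3 - <<'E'
from h import *
state()
im,d=bot.read_camera('wrist');save('w2',im)
im,d=bot.read_camera('top');P=cloud(bot.camera_params('top'),d)
S=P[:,200:320];m=(S[...,2]>.068)&(S[...,2]<.092)&(S[...,1]>-.03)&(S[...,0]<.56)&(S[...,0]>.4)
Q=S[m];print(len(Q)and cv2.minAreaRect((Q[:,:2]*1000).astype(np.float32)))
save('t2',cv2.resize(im[140:270,180:400],None,fx=3,fy=3))
plan(base(0,.315,.036),down(5.5))
E
```

```text
t 3.4 p [0.4579 0.0936 0.0391] F [ 0.3  0.3 -5.4] gap 0.0348 ff 73.61585654318333
((466.3262634277344, 17.75185203552246), (41.221946716308594, 34.65973663330078), 2.4922451972961426)
dp mm [ 2.3  0.4 -2.8] rv [ 0.    -0.001 -0.   ] N 1
[0.015, 0.232, 0.278, 0.0, -0.001, -0.0]
```

View pics/t2.png

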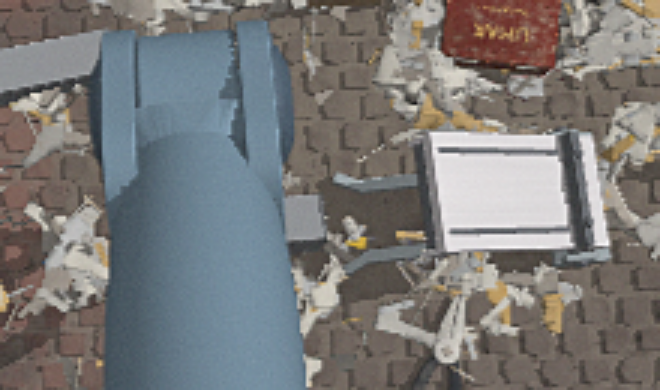

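The block's front end is lined up with the rail mouth (block x 466 mm, line 467 mm). Lowering and sliding in.

>>> apply_moves([
  [0, 0.1, 0.5, 0, 0, 0, 180],
  [0, 0, 0.35, 0, 0, 0, 180],
  [-1.5, 0, 0, 0, 0, 0, 180],
  [-1.5, 0, 0, 0, 0, 0, 180],
  [-1.5, 0, 0, 0, 0, 0, 180],
  [-1.5, 0, 0, 0, 0, 0, 180],
  [-1.5, 0, 0, 0, 0, 0, 180],
  [-1.0, 0, 0, 0, 0, 0, 180],
  [0, 0, 0, 0, 0, 0, 180],
])

```text
time_s: 4.62
ee_pos: [0.4668, 0.0085, 0.0302]
eef_rot: [[-0.094, 0.996, 0.001], [0.996, 0.094, -0.003], [-0.003, 0.001, -1.0]]
contact_force: [0.3, -0.8, 4.3]
finger_gap: 0.035
finger_force: 82.0
```

>>> apply_moves([
  [-0.4, 0, 0, 0, 0, 0, 180],
  [-0.3, 0, 0, 0, 0, 0, 180],
  [-0.2, 0, 0, 0, 0, 0, 180],
  [0, 0, 0, 0, 0, 0, 180],
])

```text
time_s: 5.12
ee_pos: [0.4672, 0.0024, 0.0302]
eef_rot: [[-0.097, 0.995, 0.001], [0.995, 0.097, 0.002], [0.002, 0.001, -1.0]]
contact_force: [-0.4, 6.1, 5.7]
finger_gap: 0.0346
finger_force: 82.9
```

>>> apply_moves([
  [-0.2, 0, 0, 0, 0, 0, 180],
  [-0.2, 0, 0, 0, 0, 0, 180],
  [0, 0, 0, 0, 0, 0, 180],
])

```text
time_s: 5.5
ee_pos: [0.4676, -0.0014, 0.0302]
eef_rot: [[-0.097, 0.995, 0.001], [0.995, 0.097, 0.002], [0.002, 0.001, -1.0]]
contact_force: [-1.4, 5.4, 6.6]
finger_gap: 0.0346
finger_force: 82.9
```

```bash
python3 - <<'E'
from h import *
state()
im,d=bot.read_camera('scene');save('s3',cv2.resize(im[190:330,200:400],None,fx=4,fy=4,interpolation=cv2.INTER_CUBIC))
E
```

```text
t 5.5 p [ 0.4676 -0.0014  0.0302] F [-1.4  5.4  6.6] gap 0.0346 ff 82.93199971318245
```

View pics/s3.png

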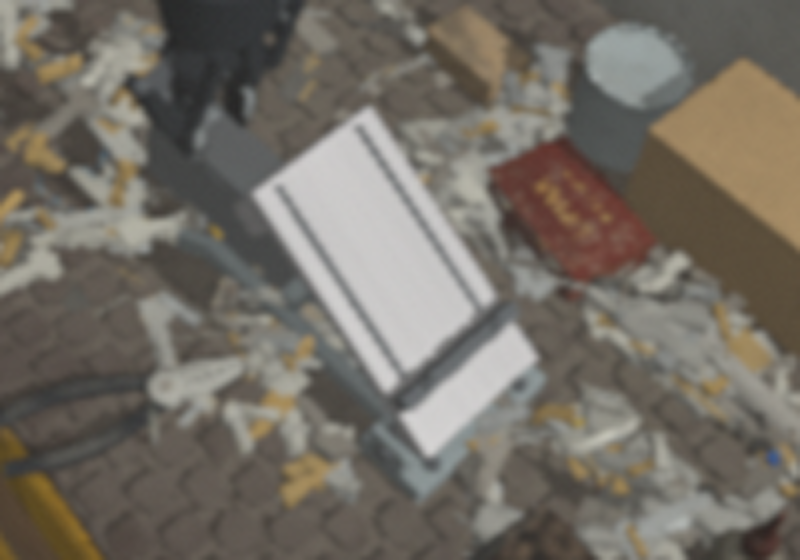

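The scene view shows the block entering between the rails under the plate. Force was only sliding friction, so I'll keep pushing until it builds.

>>> apply_moves([
  [-0.2, 0, 0, 0, 0, 0, 180],
  [-0.2, 0, 0, 0, 0, 0, 180],
  [-0.2, 0, 0, 0, 0, 0, 180],
  [0, 0, 0, 0, 0, 0, 180],
])

```text
time_s: 6.05
ee_pos: [0.4678, -0.0039, 0.0301]
eef_rot: [[-0.098, 0.995, 0.0], [0.995, 0.098, 0.01], [0.01, 0.001, -1.0]]
contact_force: [-1.2, 14.2, 9.0]
finger_gap: 0.0347
finger_force: 83.6
```

>>> apply_moves([
  [-0.2, 0, 0, 0, 0, 0, 180],
  [-0.2, 0, 0, 0, 0, 0, 180],
  [0, 0, 0, 0, 0, 0, 180],
])

```text
time_s: 6.42
ee_pos: [0.4678, -0.0039, 0.0302]
eef_rot: [[-0.1, 0.995, 0.0], [0.995, 0.1, 0.018], [0.018, 0.002, -1.0]]
contact_force: [-1.1, 25.9, 10.8]
finger_gap: 0.0345
finger_force: 84.4
```

Firm stop: 26 N with no further travel. Opening and rising.

>>> apply_moves([
  [0, 0, 0, 0, 0, 0, 120],
  [0, 0, 0, 0, 0, 0, 50],
  [0, 0, 0, 0, 0, 0, 30],
  [0, 0, 0, 0, 0, 0, 30],
  [0.5, 0, -2, 0, 0, 0, 30],
  [0, 0, -3, 0, 0, 0, 30],
  [0, 0, -5, 0, 0, 0, 30],
  [0, 0, -5, 0, 0, 0, 255],
  [0, 0, -2, 0, 0, 0, 255],
  [0, 0, 0, 0, 0, 0, 255],
  [0, 0, 0, 0, 0, 0, 255],
])

```text
time_s: 7.8
ee_pos: [0.4671, -0.0075, 0.1986]
eef_rot: [[-0.096, 0.995, -0.002], [0.995, 0.096, 0.0], [0.0, -0.002, -1.0]]
contact_force: [-0.5, -0.6, -0.3]
finger_gap: 0.0021
finger_force: 0.0
```

```bash
python3 - <<'E'
from h import *
state()
im,d=bot.read_camera('top');P=cloud(bot.camera_params('top'),d)
S=P[:,230:330];m=(abs(S[...,2]-.07)<.006)&(S[...,1]>-.1)&(S[...,0]<.54)&(S[...,0]>.4)
Q=S[m];b=(Q-BO);print(len(Q), 'base x',np.percentile(b@HX,[2,50,98]),'y',np.percentile(b@UP,[1,50,99.5]))
th=.5756
def pp(y,z): return base(0,y*np.cos(th)-z*np.sin(th),.026+y*np.sin(th)+z*np.cos(th))
print(pp(.160,.026)); plan(pp(.160,.026)+Z*.03,down(5.5))
E
```

```text
t 7.8 p [ 0.4671 -0.0075  0.1986] F [-0.5 -0.6 -0.3] gap 0.0021 ff 0.0Traceback (most recent call last):
  File "<stdin>", line 5, in <module>
    return _quantile_unchecked(
        a, q, axis, out, overwrite_input, method, keepdims, weights)
    return _ureduce(a,
                    func=_quantile_ureduce_func,
    ...<5 lines>...
                    overwrite_input=overwrite_input,
                    method=method)
    r = func(a, **kwargs)
    result = _quantile(arr,
                       quantiles=q,
    ...<2 lines>...
                       out=out,
                       weights=wgt)
    slices_having_nans = np.isnan(arr[-1, ...])
                                  ~~~^^^^^^^^^
IndexError: index -1 is out of bounds for axis 0 with size 0
```

```bash
python3 - <<'E'
from h import *
th=.5756
def pp(y,z): return base(0,y*np.cos(th)-z*np.sin(th),.026+y*np.sin(th)+z*np.cos(th))
print(pp(.150,.026)); plan(pp(.150,.026)+Z*.025,down(5.5))
E
```

```text
[ 0.47884601 -0.10683663  0.12946124]
dp mm [ 12.1 -99.4 -43.8] rv [-0.003 -0.001 -0.   ] N 2
[-5.005, 0.131, 2.189, -0.001, -0.0, -0.0]
[-5.004, 0.128, 2.191, -0.001, -0.0, -0.0]
```

>>> apply_moves([
  [-3.3, 0.1, 0, 0, 0, 0, 255],
  [-3.3, 0.1, 1.0, 0, 0, 0, 255],
  [-3.4, 0.1, 2.0, 0, 0, 0, 255],
  [0, 0, 1.4, 0, 0, 0, 255],
  [0, 0, 0.4, 0, 0, 0, 255],
  [0, 0, 0.4, 0, 0, 0, 255],
  [0, 0, 0.3, 0, 0, 0, 255],
])

```text
time_s: 8.72
ee_pos: [0.4807, -0.1061, 0.1451]
eef_rot: [[-0.097, 0.995, 0.001], [0.995, 0.097, -0.0], [-0.0, 0.001, -1.0]]
contact_force: [0.5, 0.1, -0.3]
finger_gap: 0.0002
finger_force: 0.0
```

>>> apply_moves([
  [0, 0, 0.3, 0, 0, 0, 255],
  [0, 0, 0.3, 0, 0, 0, 255],
  [0, 0, 0.25, 0, 0, 0, 255],
  [0, 0, 0.25, 0, 0, 0, 255],
  [0, 0, 0.25, 0, 0, 0, 255],
  [0, 0, 0.25, 0, 0, 0, 255],
])

```text
time_s: 9.48
ee_pos: [0.4804, -0.1068, 0.1287]
eef_rot: [[-0.096, 0.995, 0.0], [0.995, 0.096, 0.0], [0.0, 0.0, -1.0]]
contact_force: [0.0, -0.4, 0.7]
finger_gap: -0.0001
finger_force: 0.0
```

>>> apply_moves([
  [0, 0, 0.2, 0, 0, 0, 255],
  [0, 0, 0.2, 0, 0, 0, 255],
  [0, 0, 0.2, 0, 0, 0, 255],
  [0, 0, 0.2, 0, 0, 0, 255],
  [0, 0, 0.2, 0, 0, 0, 255],
  [0, 0, 0.2, 0, 0, 0, 255],
])

```text
time_s: 10.22
ee_pos: [0.4804, -0.1067, 0.1168]
eef_rot: [[-0.096, 0.995, 0.0], [0.995, 0.096, 0.0], [0.0, 0.0, -1.0]]
contact_force: [0.1, 0.4, 0.0]
finger_gap: 0.0003
finger_force: 0.0
```

```bash
cat >> h.py <<'E'
def tilt():
    im,d=bot.read_camera('scene');P=cloud(bot.camera_params('scene'),d)
    b=P-BO;x=b@HX;y=b@UP;z=b[...,2]
    m=(im.min(2)>150)&(abs(x)<.048)&(y>.03)&(y<.16)&(z>.04)&(z<.16);Q=np.stack([y[m],z[m]],1)
    for _ in range(6):
        k=np.polyfit(Q[:,0],Q[:,1],1);e=Q[:,1]-np.polyval(k,Q[:,0]);Q=Q[abs(e)<max(.002,2*e.std())]
    print('tilt',np.arctan(k[0]),'z@y=.1',np.polyval(k,.1),len(Q),e.std());return im
E
python3 - <<'E'
from h import *
im=tilt();state()
save('s4',cv2.resize(im[170:330,230:400],None,fx=3,fy=3))
E
```

```text
tilt 0.5714210131272598 z@y=.1 0.12339312136630531 1275 0.0013320253928311057
t 10.275 p [ 0.4803 -0.1067  0.1165] F [ 0.   0.4 -0.2] gap 0.0002 ff 0.0
```

View pics/s4.png

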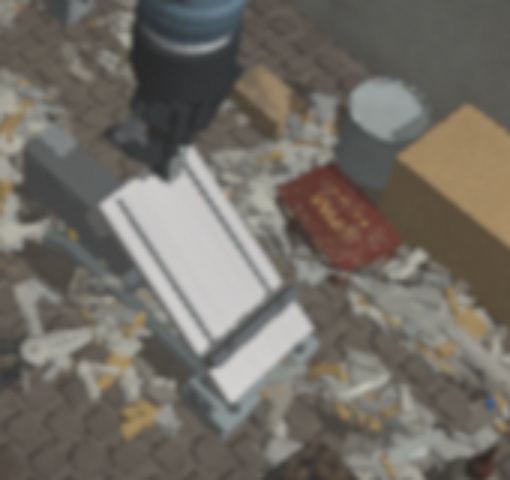

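```bash
python3 - <<'E'
from h import *
p=bot.camera_params('scene');K=p['mtx']
def proj(w):
    c=p['attitude'].T@(np.array(w)-p['origin']);return (K[0,0]*c[0]/-c[2]+K[0,2],-K[1,1]*c[1]/-c[2]+K[1,2])
s=bot.get_obs();print('tcp px',np.round(proj(s['ee_pos']),1),s['eef_rot'][:,2],s['torque'],s['qpos'],s['contact_force'])
th=.5756
for x in(-.05,.05):print('end corners',np.round(proj(base(x,.1327,.026+.175*np.sin(th)+.026*np.cos(th))),1))
im,d=bot.read_camera('scene');P=cloud(p,d)
for v in range(216,240,3): print(v,[(np.round([(P[v,u]-BO)@HX*1e3,(P[v,u]-BO)@UP*1e3,P[v,u,2]*1e3]).astype(int).tolist()) for u in range(272,300,4)])
save('s5',cv2.resize(im[195:265,250:330],None,fx=9,fy=8,interpolation=cv2.INTER_NEAREST))
E
```

```text
tcp px [282.7 236.6] [-3.20406240e-04  2.52878820e-04 -9.99999917e-01] [0.03394158 0.02991101 0.00377934] [-1.99185155e+01  1.43317525e+01 -1.72753508e+01  5.84150925e+01
  7.36789571e-03  6.45835016e+01] [ 0.0391051   0.36456413 -0.17022211]
end corners [261.8 236.3]
end corners [291.4 214.4]
216 [[-51, 106, 246], [-41, 104, 240], [-15, 114, 208], [-13, 105, 216], [-13, 94, 226], [9, 100, 202], [149, 190, 0]]
219 [[-57, 101, 246], [-45, 99, 237], [-436, -234, 890], [-12, 104, 204], [-4, 100, 202], [44, 124, 137], [143, 184, -3]]
222 [[-57, 99, 238], [-45, 99, 227], [-31, 99, 215], [-11, 104, 193], [-1, 101, 187], [40, 120, 134], [132, 174, 2]]
225 [[72, 212, 1], [82, 205, 0], [-30, 99, 204], [-9, 104, 180], [1, 100, 175], [34, 114, 133], [43, 109, 130]]
228 [[66, 205, -1], [-7, 129, 142], [2, 124, 139], [-8, 104, 168], [1, 99, 165], [29, 108, 131], [38, 104, 127]]
231 [[-20, 129, 142], [-11, 125, 137], [-3, 119, 137], [6, 114, 133], [15, 109, 130], [26, 105, 125], [34, 99, 123]]
234 [[-25, 123, 140], [-16, 119, 136], [-6, 115, 131], [2, 109, 130], [10, 103, 128], [21, 100, 122], [29, 94, 120]]
237 [[-29, 120, 134], [-20, 114, 132], [-13, 108, 131], [-2, 105, 126], [6, 99, 123], [17, 96, 117], [25, 90, 116]]
```

View pics/s5.png

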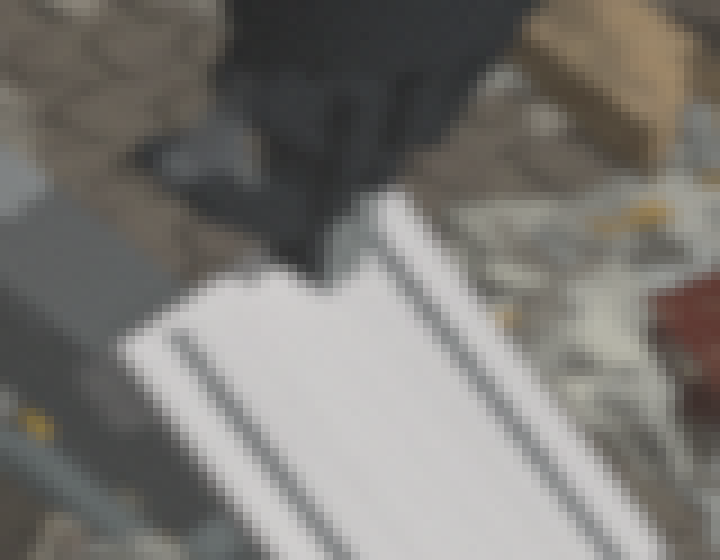

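Depth puts the visible finger end right at the plate surface, with no force yet. I'll go down a few more millimetres and check whether the plate moves.

>>> apply_moves([
  [0, 0, 0.2, 0, 0, 0, 255],
  [0, 0, 0.2, 0, 0, 0, 255],
  [0, 0, 0.2, 0, 0, 0, 255],
  [0, 0, 0, 0, 0, 0, 255],
])

```text
time_s: 10.82
ee_pos: [0.4803, -0.1067, 0.1107]
eef_rot: [[-0.096, 0.995, -0.0], [0.995, 0.096, 0.0], [0.0, -0.0, -1.0]]
contact_force: [0.2, -0.1, 0.1]
finger_gap: 0.0001
finger_force: 0.0
```

```bash
python3 - <<'E'
from h import *
tilt();state()
w=bot.camera_params('wrist');im,d=bot.read_camera('wrist')
K=w['mtx'];v,u=np.mgrid[:384,:512];x=(u-K[0,2]);y=(v-K[1,2]);r=np.hypot(x,y)+1e-9;th=r/K[0,0]
P=np.stack([np.tan(th)*x/r*d,-np.tan(th)*y/r*d,-d],-1)@w['attitude'].T+w['origin']
s=bot.get_obs();T=(P-s['ee_pos'])@s['eef_rot']*1e3
m=(d>0)&(abs(T[...,0])<14)&(abs(T[...,1])<25)
Q=T[m];print('tool-frame z of things near axis',np.percentile(Q[:,2],[1,50,90,95,99,100]),len(Q))
for vv in range(230,384,6): print(vv,T[vv,254].round().astype(int).tolist(),T[vv,235].round().astype(int).tolist(),im[vv,254].tolist())
E
```

```text
tilt 0.571630189717111 z@y=.1 0.12345134031163221 1251 0.0012740366123406644
t 10.875 p [ 0.4803 -0.1067  0.1108] F [0.6 0.3 0.2] gap 0.0001 ff 0.0
tool-frame z of things near axis [-132.7955672   -88.50816258  -23.75504062  -19.32351353  -13.025968
  112.16175213] 11277
230 [8, 1, -25] [8, -10, -25] [253, 251, 252]
236 [2, 1, -21] [3, -10, -22] [252, 250, 251]
242 [12, 1, -49] [-4, -10, -18] [68, 67, 68]
248 [12, 1, -55] [8, -8, -48] [68, 66, 69]
254 [12, 1, -61] [8, -8, -54] [64, 63, 64]
260 [12, 1, -67] [7, -8, -59] [63, 62, 64]
266 [12, 1, -72] [8, -7, -65] [59, 61, 61]
272 [10, 1, -74] [13, -6, -79] [88, 86, 91]
278 [8, 1, -76] [14, -6, -84] [83, 83, 84]
284 [5, 1, -76] [13, -6, -87] [83, 82, 81]
290 [2, 1, -76] [12, -6, -90] [78, 78, 78]
296 [-1, 1, -76] [12, -6, -94] [73, 73, 75]
302 [-5, 1, -75] [17, -5, -104] [71, 70, 72]
308 [-8, 1, -75] [18, -5, -108] [67, 63, 69]
314 [-107, 1, 38] [18, -5, -111] [77, 75, 81]
320 [-113, 1, 36] [17, -4, -113] [120, 124, 135]
326 [-189, 1, 111] [17, -4, -116] [136, 126, 114]
332 [-197, 1, 107] [18, -4, -119] [140, 129, 118]
338 [10, 1, -113] [16, -4, -120] [20, 19, 18]
344 [11, 1, -117] [14, -4, -120] [25, 26, 28]
350 [12, 1, -120] [10, -4, -119] [29, 31, 31]
356 [11, 1, -122] [11, -4, -122] [27, 26, 30]
362 [12, 1, -125] [11, -4, -124] [28, 26, 32]
368 [12, 1, -128] [12, -4, -128] [24, 22, 25]
374 [11, 1, -129] [11, -4, -129] [27, 27, 30]
380 [11, 1, -131] [10, -4, -130] [25, 28, 32]
```

Both cameras' depth says the shut fingertips still stand about 20 mm above the plate, in line with zero force. I'll continue down gently.

>>> apply_moves([
  [0, 0, 0.25, 0, 0, 0, 255],
  [0, 0, 0.25, 0, 0, 0, 255],
  [0, 0, 0.25, 0, 0, 0, 255],
  [0, 0, 0.25, 0, 0, 0, 255],
  [0, 0, 0, 0, 0, 0, 255],
])

```text
time_s: 11.55
ee_pos: [0.4802, -0.1067, 0.1006]
eef_rot: [[-0.096, 0.995, -0.001], [0.995, 0.096, 0.0], [0.0, -0.0, -1.0]]
contact_force: [-0.4, -0.3, 0.4]
finger_gap: 0.0
finger_force: 0.0
```

```bash
cat >> h.py <<'E'
def wristT():
    w=bot.camera_params('wrist');s=bot.get_obs();im,d=bot.read_camera('wrist')
    K=w['mtx'];v,u=np.mgrid[:384,:512];x=(u-K[0,2]);y=(v-K[1,2]);r=np.hypot(x,y)+1e-9;th=r/K[0,0]
    P=np.stack([np.tan(th)*x/r*d,-np.tan(th)*y/r*d,-d],-1)@w['attitude'].T+w['origin']
    return im,d,P,(P-s['ee_pos'])@s['eef_rot']*1e3
E
python3 - <<'E'
from h import *
tilt();state()
im,d,P,T=wristT()
for u in(215,235,254,270,290):
  print(u,[(v,T[v,u].round().astype(int).tolist(),int(im[v,u].mean())) for v in range(224,300,5)])
E
```

```text
tilt 0.57106213085629 z@y=.1 0.12345656432329688 1223 0.001315167556420783
t 11.6 p [ 0.4803 -0.1067  0.1007] F [-0.4 -0.   0.2] gap -0.0 ff 0.0
215 [(224, [18, -19, -41], 241), (229, [14, -19, -39], 244), (234, [10, -20, -37], 244), (239, [6, -20, -34], 244), (244, [2, -21, -31], 247), (249, [-3, -21, -28], 247), (254, [-9, -22, -24], 247), (259, [-14, -23, -20], 247), (264, [-20, -23, -18], 245), (269, [-26, -24, -14], 243), (274, [-33, -25, -9], 244), (279, [-40, -26, -5], 246), (284, [8, -15, -81], 48), (289, [12, -13, -90], 51), (294, [13, -13, -94], 46), (299, [12, -13, -96], 43)]
235 [(224, [18, -8, -42], 162), (229, [14, -9, -39], 153), (234, [10, -9, -36], 157), (239, [6, -9, -34], 255), (244, [1, -9, -31], 252), (249, [8, -8, -49], 65), (254, [8, -8, -54], 65), (259, [7, -8, -59], 65), (264, [8, -7, -64], 61), (269, [7, -7, -68], 59), (274, [14, -6, -83], 61), (279, [14, -6, -85], 59), (284, [12, -6, -87], 57), (289, [13, -6, -91], 49), (294, [12, -6, -93], 47), (299, [13, -5, -97], 43)]
254 [(224, [18, 1, -42], 163), (229, [15, 1, -41], 155), (234, [10, 1, -36], 155), (239
[... 458 characters left out ...]
9, [7, 9, -48], 62), (254, [7, 9, -53], 69), (259, [7, 9, -58], 58), (264, [7, 9, -63], 50), (269, [8, 8, -68], 60), (274, [14, 7, -83], 60), (279, [13, 7, -85], 51), (284, [12, 7, -86], 50), (289, [13, 7, -91], 50), (294, [12, 7, -93], 41), (299, [12, 7, -95], 43)]
290 [(224, [18, 20, -42], 247), (229, [14, 20, -39], 247), (234, [10, 21, -37], 246), (239, [6, 21, -34], 244), (244, [1, 22, -31], 244), (249, [-4, 22, -27], 245), (254, [-8, 23, -25], 244), (259, [-14, 23, -22], 246), (264, [-20, 24, -16], 245), (269, [-26, 25, -13], 244), (274, [-33, 26, -8], 245), (279, [-40, 27, -4], 155), (284, [13, 15, -88], 53), (289, [12, 14, -90], 53), (294, [12, 14, -93], 52), (299, [13, 14, -97], 48)]
```

>>> apply_moves([
  [0, 0, 0.2, 0, 0, 0, 255],
  [0, 0, 0.2, 0, 0, 0, 255],
  [0, 0, 0.2, 0, 0, 0, 255],
  [0, 0, 0.2, 0, 0, 0, 255],
  [0, 0, 0, 0, 0, 0, 255],
])

```text
time_s: 12.28
ee_pos: [0.4807, -0.1068, 0.0928]
eef_rot: [[-0.096, 0.995, 0.0], [0.995, 0.096, -0.0], [-0.0, 0.0, -1.0]]
contact_force: [0.1, 0.1, 0.5]
finger_gap: 0.0003
finger_force: 0.4
```

```bash
python3 - <<'E'
from h import *
tilt();state()
E
```

```text
tilt 0.5432313705450591 z@y=.1 0.11894495933353745 1195 0.0012657760359195528
t 12.325 p [ 0.4806 -0.1068  0.0928] F [-0.  -0.2  1. ] gap -0.0002 ff 0.4006475117057562
```

The plate is now moving smoothly (0.571 to 0.543). Continuing.

>>> apply_moves([
  [0, 0, 0.2, 0, 0, 0, 255],
  [0, 0, 0.2, 0, 0, 0, 255],
  [0, 0, 0.2, 0, 0, 0, 255],
  [0, 0, 0.2, 0, 0, 0, 255],
  [0, 0, 0.2, 0, 0, 0, 255],
  [0, 0, 0.2, 0, 0, 0, 255],
  [0, 0, 0.2, 0, 0, 0, 255],
  [0, 0, 0.2, 0, 0, 0, 255],
  [0, 0, 0.2, 0, 0, 0, 255],
  [0, 0, 0.2, 0, 0, 0, 255],
])

```text
time_s: 13.58
ee_pos: [0.4804, -0.1067, 0.0727]
eef_rot: [[-0.096, 0.995, -0.0], [0.995, 0.096, 0.0], [0.0, -0.0, -1.0]]
contact_force: [-0.2, -0.1, 3.4]
finger_gap: -0.0001
finger_force: 1.0
```

```bash
python3 - <<'E'
from h import *
tilt();state()
im,d,P,T=wristT()
for u in(235,254,270):
  print(u,[(v,T[v,u].round().astype(int).tolist(),int(im[v,u].mean())) for v in range(224,264,4)])
E
```

```text
tilt 0.4271437192720928 z@y=.1 0.10165706346138234 1178 0.0013689764425864463
t 13.625 p [ 0.4804 -0.1067  0.0725] F [ 0.5 -1.   1.4] gap 0.0003 ff 0.8191449008882046
235 [(224, [19, -8, -43], 153), (228, [16, -8, -41], 153), (232, [13, -9, -40], 155), (236, [10, -9, -38], 158), (240, [7, -9, -37], 157), (244, [76, 1, -181], 255), (248, [7, -8, -47], 62), (252, [7, -8, -51], 61), (256, [7, -8, -55], 72), (260, [8, -8, -60], 63)]
254 [(224, [19, 1, -43], 157), (228, [16, 1, -42], 159), (232, [13, 1, -41], 156), (236, [10, 1, -38], 146), (240, [12, 1, -47], 63), (244, [11, 1, -50], 62), (248, [11, 1, -54], 60), (252, [12, 1, -59], 54), (256, [11, 1, -63], 55), (260, [11, 1, -66], 56)]
270 [(224, [19, 9, -43], 155), (228, [16, 9, -42], 154), (232, [13, 10, -40], 159), (236, [10, 10, -39], 154), (240, [7, 10, -37], 160), (244, [4, 10, -36], 255), (248, [7, 9, -47], 58), (252, [8, 9, -52], 64), (256, [7, 9, -55], 70), (260, [7, 9, -59], 58)]
```

>>> apply_moves([
  [0, 0, 0.2, 0, 0, 0, 255],
  [0, 0, 0.2, 0, 0, 0, 255],
  [0, 0, 0.2, 0, 0, 0, 255],
  [0, 0, 0.15, 0, 0, 0, 255],
  [0, 0, 0.15, 0, 0, 0, 255],
  [0, 0, 0.1, 0, 0, 0, 255],
])

```text
time_s: 14.42
ee_pos: [0.4804, -0.1067, 0.0628]
eef_rot: [[-0.096, 0.995, -0.0], [0.995, 0.096, 0.0], [0.0, -0.0, -1.0]]
contact_force: [0.0, 0.5, 2.6]
finger_gap: 0.0002
finger_force: 1.0
```

```bash
python3 - <<'E'
from h import *
tilt();state()
E
```

```text
tilt 0.3647425164764659 z@y=.1 0.09309140170179754 1117 0.001235921239971336
t 14.475 p [ 0.4804 -0.1067  0.0627] F [0.7 0.7 1.8] gap -0.0002 ff 0.8591821091249585
```

>>> apply_moves([
  [0, 0, 0.1, 0, 0, 0, 255],
  [0, 0, 0.1, 0, 0, 0, 255],
  [0, 0, 0.1, 0, 0, 0, 255],
  [0, 0, 0.1, 0, 0, 0, 255],
  [0, 0, 0, 0, 0, 0, 255],
])

```text
time_s: 15.1
ee_pos: [0.4805, -0.1067, 0.0594]
eef_rot: [[-0.096, 0.995, 0.0], [0.995, 0.096, 0.0], [0.0, 0.0, -1.0]]
contact_force: [-1.4, 1.1, 7.2]
finger_gap: 0.0001
finger_force: 3.0
```

```bash
python3 - <<'E'
from h import *
tilt();state()
E
```

```text
tilt 0.3407379602942457 z@y=.1 0.09024880545739791 1096 0.0012171699230455932
t 15.15 p [ 0.4806 -0.1067  0.0594] F [-1.2  1.1  6.7] gap 0.0001 ff 2.9821405559778214
```

>>> apply_moves([
  [0, 0, 0.15, 0, 0, 0, 255],
  [0, 0, 0, 0, 0, 0, 255],
  [0, 0, -1, 0, 0, 0, 255],
  [0, 0, -4, 0, 0, 0, 255],
  [0, 0, -4, 0, 0, 0, 255],
  [0, 0, -2, 0, 0, 0, 140],
  [0, 0, 0, 0, 0, 0, 140],
  [0, 0, 0, 0, 0, 0, 140],
])

```text
time_s: 16.15
ee_pos: [0.4797, -0.1066, 0.1662]
eef_rot: [[-0.096, 0.995, -0.002], [0.995, 0.096, 0.001], [0.001, -0.002, -1.0]]
contact_force: [-0.6, 0.3, 0.6]
finger_gap: 0.0388
finger_force: 0.0
```

```bash
python3 - <<'E'
from h import *
tilt();state()
im,d,P,T=wristT()
# lowest z-extent of finger-like points (dark) between body and tip
m=(d>0)&(im.max(2)<110)&(abs(T[...,0])<16)&(abs(T[...,1])<60)&(T[...,2]>-70)&(T[...,2]<10)
Q=T[m];print(len(Q),np.percentile(Q[:,2],[50,95,99,100]),np.percentile(Q[:,1],[1,25,75,99]))
for u in range(170,250,8): print(u,[(v,T[v,u].round().astype(int).tolist()) for v in range(236,300,6) if abs(T[v,u,0])<25 and T[v,u,2]<20])
E
```

```text
tilt 0.34460426366985547 z@y=.1 0.09031207661263999 1421 0.0012111371050179329
t 16.2 p [ 0.4794 -0.1065  0.1659] F [-0.2  0.9 -0.1] gap 0.0385 ff 0.0
1436 [-58.22761966 -43.98520883 -41.16788046 -39.38077372] [-31.38476586 -18.60640325  20.63834026  33.48603582]
170 [(278, [12, -32, -84]), (284, [12, -31, -88]), (290, [13, -30, -93]), (296, [12, -29, -95])]
178 [(278, [14, -28, -86]), (284, [12, -28, -88]), (290, [13, -27, -92]), (296, [13, -26, -96])]
186 [(260, [8, -31, -61]), (266, [8, -29, -67]), (272, [13, -26, -80]), (278, [15, -25, -87]), (284, [12, -25, -87]), (290, [12, -24, -92]), (296, [13, -23, -96])]
194 [(248, [8, -29, -48]), (254, [8, -28, -54]), (260, [7, -27, -60]), (266, [12, -24, -74]), (272, [11, -24, -77]), (278, [12, -23, -83]), (284, [13, -22, -88]), (290, [13, -21, -92]), (296, [13, -20, -95])]
202 [(242, [12, -25, -49]), (248, [11, -24, -54]), (254, [12, -23, -62]), (260, [12, -22, -67]), (266, [11, -21, -72]), (272, [12, -20, -77]), (278, [9, -20, -77]), (284, [8, -20, -80]), (290, [7, -20, -83]), (296, [13, -17, -96])]
210 [(242, [11, -21, -48]), (248, [11, -20, -55]), (254, [12, -19, -62]), (260, [11, -18, -66]), (266, [9, -18, -67]), (272, [6, -18, -68]), (278, [5, -18, -72]), (284, [1, -18, -71]), (290, [0, -18, -73]), (296, [-3, -18, -73])]
218 [(254, [1, -18, -41]), (260, [-3, -18, -41]), (266, [-6, -18, -42]), (272, [-9, -18, -44])]
226 []
234 []
242 []
```

The plate rests at 0.3446, as it should on the tall block. The true fingertips sit about 40 mm behind the reported TCP, so I'll allow for that. Next, check the block is fully home.

```bash
python3 - <<'E'
from h import *
for n in('scene','top'):
    im,d=bot.read_camera(n);P=cloud(bot.camera_params(n),d);b=P-BO;x=b@HX;y=b@UP
    m=(d>0)&(abs(P[...,2]-.07)<.005)&(abs(x)<.04)&(y>.165)&(y<.33)
    print(n,m.sum())
    if m.sum()>30:
        Q=np.stack([x[m],y[m]],1)*1e3;print(np.percentile(Q,[1,50,99],axis=0),cv2.minAreaRect(Q.astype(np.float32)))
im,d,P,T=wristT();b=P-BO;x=b@HX;y=b@UP
m=(d>0)&(abs(P[...,2]-.07)<.006)&(abs(x)<.04)&(y>.165)&(y<.33);Q=np.stack([x[m],y[m]],1)*1e3
print('wrist',m.sum(),np.percentile(Q,[1,50,99],axis=0),cv2.minAreaRect(Q.astype(np.float32)),np.median(P[m][:,2]))
m=(d>0)&(abs(P[...,2]-.016)<.004)&(abs(x)<.06)&(y>.15)&(y<.24);print('rail pts y',np.percentile(y[m],[1,50,99]),m.sum())
E
```

```text
scene 404
[[-22.74756849 173.01936826]
 [ -3.53703062 213.35944024]
 [ 17.04075854 258.03900725]] ((-2.9624996185302734, 215.2538299560547), (86.5946044921875, 40.8438606262207), 89.79998779296875)
top 549
[[-21.32991899 166.00885021]
 [ -2.11167394 212.63056049]
 [ 17.98256011 259.37339822]] ((-1.6808052062988281, 212.56289672851562), (40.26311492919922, 95.51277923583984), 0.642541229724884)
wrist 4330 [[-20.99051961 166.31806034]
 [ -1.75815153 212.0918849 ]
 [ 18.29795974 258.55052373]] ((-1.4169940948486328, 212.61541748046875), (39.949649810791016, 94.47296142578125), 0.16124263405799866) 0.070398468621094
rail pts y [0.15121502 0.18357612 0.23315119] 1254
```

```bash
python3 - <<'E'
from h import *
th=.344;c,s=np.cos(th),np.sin(th)
def chk(n,im,d,P):
    b=P-BO;x=b@HX;y=b@UP;z=b[...,2]-.026
    py=y*c+z*s;pz=-y*s+z*c
    m=(d>0)&(abs(pz-.026)<.004)&(abs(x)<.06)&(py>.0)&(py<.2)&(im.min(2)>110)
    for lo in(-.035,-.02,.0,.02,.035):
        k=m&(abs(x-lo)<.006); q=np.sort(py[k]);
        if len(q)>20: print(n,lo,'py range (expect foot 30, end 175)',np.round(q[[3,-4]]*1e3,1),'pz',np.median(pz[k])*1e3,len(q))
    k=m&(py>.06)&(py<.14)
    if k.sum(): print(n,'x range',np.percentile(x[k],[.5,99.5])*1e3)
    k=(d>0)&(abs(pz-.040)<.003)&(abs(x)<.045)&(py>.0)&(py<.06)
    if k.sum()>20: print(n,'cleat top py',np.percentile(py[k],[3,50,97])*1e3,k.sum())
im,d,P,T=wristT();chk('w',im,d,P)
for n in('scene','top'):
    im,d=bot.read_camera(n);chk(n,im,d,cloud(bot.camera_params(n),d))
E
```

```text
w -0.035 py range (expect foot 30, end 175) [ 28.9 173.7] pz 27.342296833010266 1359
w -0.02 py range (expect foot 30, end 175) [ 28.6 173.8] pz 27.2405853568222 1551
w 0.0 py range (expect foot 30, end 175) [ 28.3 173.7] pz 27.300550293984585 1568
w 0.02 py range (expect foot 30, end 175) [ 28.5 173.6] pz 27.21111543781515 1558
w 0.035 py range (expect foot 30, end 175) [ 28.6 173.9] pz 27.339435204620642 1486
w x range [-49.6893126   48.78523845]
w cleat top py [19.48079659 26.66464115 28.8849275 ] 542
scene -0.035 py range (expect foot 30, end 175) [  1.9 168.5] pz 26.945186389121222 279
scene -0.02 py range (expect foot 30, end 175) [  1.5 169.2] pz 26.693698321961126 285
scene 0.0 py range (expect foot 30, end 175) [  2.1 169.9] pz 27.02363231177836 278
scene 0.02 py range (expect foot 30, end 175) [  3.1 169. ] pz 26.793813848252324 270
scene 0.035 py range (expect foot 30, end 175) [  2.2 167.1] pz 26.8141600288186 251
scene x range [-51.9516887   47.53736293]
scene cleat top py [16.85729981 21.9242089  26.41488223] 115
top -0.035 py range (expect foot 30, end 175) [162.  172.1] pz 25.88972548676824 23
top -0.02 py range (expect foot 30, end 175) [154.8 172.1] pz 27.355078909375752 33
top 0.0 py range (expect foot 30, end 175) [141.7 171.5] pz 27.038456222522857 51
top 0.02 py range (expect foot 30, end 175) [130.7 170.7] pz 26.953785475412584 72
top 0.035 py range (expect foot 30, end 175) [130.7 172.3] pz 26.884024732778137 59
top x range [ 4.78364023 47.52507207]
```

Corrected with the wrist view, the block's end is at 261 mm against 262 mm, so it is home. Now the hardwood.

```bash
cat >> h.py <<'E'
BO=BO-UP*.0014-HX*.00045
E
python3 - <<'E'
from h import *
plan([.695,-.025,.10],down(0))
E
```

```text
dp mm [214.8  81.6 -67. ] rv [-0.001 -0.     0.096] N 5
[1.212, 4.434, 1.337, -0.0, -0.0, 0.019]
[1.297, 4.409, 1.337, -0.0, -0.0, 0.019]
[1.382, 4.383, 1.338, -0.0, -0.0, 0.019]
[1.466, 4.356, 1.338, -0.0, -0.0, 0.019]
[1.55, 4.327, 1.339, -0.0, -0.0, 0.019]
```

>>> apply_moves([
  [1.2, 4.4, 0.3, 0, 0, 0.019, 0],
  [1.3, 4.4, 1.6, 0, 0, 0.019, 0],
  [1.4, 4.4, 1.6, 0, 0, 0.019, 0],
  [1.5, 4.4, 1.6, 0, 0, 0.019, 0],
  [1.5, 4.3, 1.6, 0, 0, 0.019, 0],
  [0, 0, 0, 0, 0, 0, 0],
  [0, 0, 0, 0, 0, 0, 0],
])

```text
time_s: 17.42
ee_pos: [0.6946, -0.0252, 0.1001]
eef_rot: [[-0.001, 1.0, -0.001], [1.0, 0.001, -0.0], [-0.0, -0.001, -1.0]]
contact_force: [-0.6, -0.3, -0.4]
finger_gap: 0.0854
finger_force: 0.0
```

```bash
python3 - <<'E'
from h import *
state()
im,d,P,T=wristT()
m=((d>0)&(P[...,2]>.022)&(P[...,2]<.038)&(abs(P[...,0]-.695)<.06)&(abs(P[...,1]+.025)<.07)).astype(np.uint8)
n,l,st,c=cv2.connectedComponentsWithStats(m);i=1+np.argmax(st[1:,4]);Q=P[l==i]
r=cv2.minAreaRect((Q[:,:2]*1e3).astype(np.float32));print(len(Q),r,np.median(Q[:,2]))
k=(d>0)&(im.max(2)<110)&(abs(T[...,0])<16)&(abs(T[...,1])<70)&(T[...,2]>-80)&(T[...,2]<10)
q=T[k];print('tip z open',np.percentile(q[:,2],[95,99,100]),len(q))
E
```

```text
t 17.425 p [ 0.6946 -0.0252  0.1001] F [-0.6 -0.3 -0.4] gap 0.0854 ff 0.0
5629 ((685.5867309570312, -36.185298919677734), (111.45835876464844, 95.80467224121094), 7.525032043457031) 0.030648841042658304
tip z open [-54.74698429 -52.35778626 -50.77330632] 2145
```

```bash
python3 - <<'E'
from h import *
im,d,P,T=wristT()
h=cv2.cvtColor(im,cv2.COLOR_RGB2HSV)
m=((d>0)&(abs(P[...,2]-.0306)<.003)&(abs(P[...,0]-.695)<.05)&(abs(P[...,1]+.025)<.06)).astype(np.uint8)
m=cv2.morphologyEx(m,cv2.MORPH_OPEN,np.ones((7,7),np.uint8))
n,l,st,c=cv2.connectedComponentsWithStats(m);i=1+np.argmax(st[1:,4]);Q=P[l==i]
r=cv2.minAreaRect((Q[:,:2]*1e3).astype(np.float32));print(len(Q),r,np.median(Q[:,2]),st[i])
print(np.percentile(Q[:,:2],[1,99],axis=0))
C=np.where((l==i)[...,None],im,im//2)
save('w6',cv2.resize(C[100:380,120:420].astype(np.uint8),None,fx=2,fy=2))
E
```

```text
3520 ((695.2332763671875, -23.34729766845703), (42.0487060546875, 69.97701263427734), 2.6128182411193848) 0.030516785837666538 [ 228  152   50   77 3520]
[[ 0.67439216 -0.05700285]
 [ 0.71600814  0.01102884]]
```

View pics/w6.png

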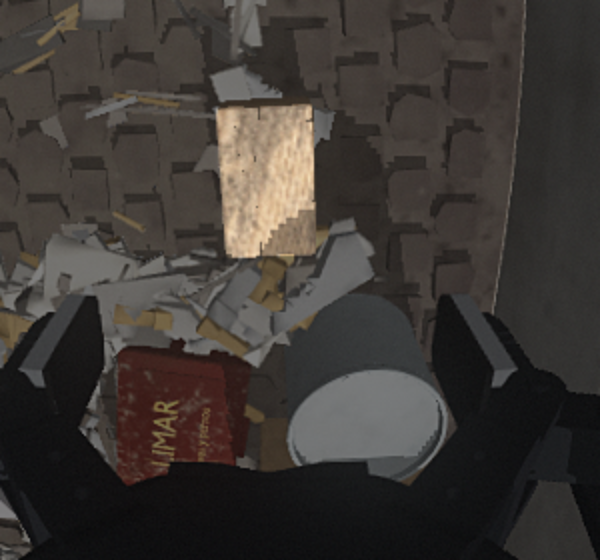

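The wrist view shows the hardwood cleanly, with its top face 42 × 70 mm centred at crop (267,180), world (0.695, −0.023), yaw 2.6°. The paint can at (365,420) and the red tin stand clear of the fingers.

```bash
python3 - <<'E'
from h import *
plan([.6952,-.0233,-.035],down(2.6))
E
```

```text
dp mm [   0.5    2.4 -136.6] rv [ 0.001  0.    -0.045] N 3
[0.082, 0.011, 4.552, 0.0, 0.0, -0.015]
[0.081, 0.014, 4.552, 0.0, 0.0, -0.015]
[0.08, 0.017, 4.552, 0.0, 0.0, -0.015]
```

>>> apply_moves([
  [0.2, 0.04, 4.5, 0, 0, -0.045, 0],
  [0, 0, 4.0, 0, 0, 0, 0],
  [0, 0, 3.0, 0, 0, 0, 0],
  [0, 0, 2.0, 0, 0, 0, 0],
  [0, 0, 0, 0, 0, 0, 80],
  [0, 0, 0, 0, 0, 0, 150],
  [0, 0, 0, 0, 0, 0, 180],
  [0, 0, 0, 0, 0, 0, 180],
  [0, 0, 0, 0, 0, 0, 180],
], squeeze=30)

```text
time_s: 18.65
ee_pos: [0.6972, -0.0235, -0.0322]
eef_rot: [[-0.046, 0.999, 0.004], [0.999, 0.046, -0.001], [-0.001, 0.004, -1.0]]
contact_force: [-0.6, -1.0, 6.7]
finger_gap: 0.0415
finger_force: 32.6
```

```bash
python3 - <<'E'
from h import *
state()
im,d,P,T=wristT()
k=(d>0)&(im.max(2)<110)&(abs(T[...,0])<16)&(abs(T[...,1])<50)&(T[...,2]>-80)&(T[...,2]<10)
q=T[k];print('tip z',np.percentile(q[:,2],[95,99,100]),len(q))
m=(d>0)&(abs(P[...,2]-.0306)<.004)&(abs(T[...,1])<18)&(T[...,0]>0)&(T[...,0]<60);print('wood visible tool x',np.percentile(T[m][:,0],[2,98]),m.sum())
E
```

```text
t 18.65 p [ 0.6972 -0.0235 -0.0322] F [-0.6 -1.   6.7] gap 0.0415 ff 32.618470788002014
tip z [-31.51466988 -30.83423587 -29.77377709] 3085
wood visible tool x [ 0.79669437 34.98833119] 5926
```

>>> apply_moves([
  [0, 0, 0, 0, 0, 0, 120],
  [0, 0, -0.4, 0, 0, 0, 110],
  [0, 0, 0, 0, 0, 0, 180],
  [0, 0, 0, 0, 0, 0, 180],
  [0, 0, 0, 0, 0, 0, 180],
], squeeze=35)

```text
time_s: 19.32
ee_pos: [0.6962, -0.0231, -0.0298]
eef_rot: [[-0.046, 0.999, 0.001], [0.999, 0.046, 0.0], [-0.0, 0.001, -1.0]]
contact_force: [-0.5, 0.0, 6.2]
finger_gap: 0.0414
finger_force: 37.6
```

```bash
python3 - <<'E'
from h import *
state()
plan([.6952,-.0233,.10],down(2.6))
E
```

```text
t 19.325 p [ 0.6962 -0.0231 -0.0298] F [-0.5  0.   6.2] gap 0.0414 ff 37.57149517536163
dp mm [ -1.   -0.2 129.8] rv [0.001 0.    0.001] N 3
[-0.005, -0.027, -4.328, 0.0, 0.0, 0.0]
[-0.004, -0.029, -4.328, 0.0, 0.0, 0.0]
[-0.004, -0.031, -4.328, 0.0, 0.0, 0.0]
```

>>> apply_moves([
  [0, 0, -1.0, 0, 0, 0, 180],
  [0, 0, -4, 0, 0, 0, 180],
  [0, 0, -4, 0, 0, 0, 180],
  [0, 0, -4, 0, 0, 0, 180],
  [0, 0, -3, 0, 0, 0, 180],
  [0, 0, 0, 0, 0, 0, 180],
])

```text
time_s: 20.08
ee_pos: [0.6977, -0.0234, 0.1327]
eef_rot: [[-0.046, 0.999, 0.006], [0.999, 0.046, -0.001], [-0.001, 0.006, -1.0]]
contact_force: [0.0, -0.3, -0.5]
finger_gap: 0.0413
finger_force: 36.9
```

```bash
cat >> h.py <<'E'
def slope(th=.344):
    uy=UP*np.cos(th)+Z*np.sin(th);n=-UP*np.sin(th)+Z*np.cos(th);return uy,n
def plate(x,y,z,th=.344):
    uy,n=slope(th);return BO+Z*.026+HX*x+uy*y+n*z
def toolslope(th=.344):
    uy,n=slope(th);return np.stack([uy,HX,-n],1)
E
python3 - <<'E'
from h import *
state()
im,d,P,T=wristT()
h=cv2.cvtColor(im,cv2.COLOR_RGB2HSV)
m=(d>0)&(abs(T[...,1])<16)&(abs(T[...,0])<45)&(T[...,2]>-75)&(T[...,2]<-30);
Q=T[m];print('top z',np.percentile(Q[:,2],[5,50,95]),'x',np.percentile(Q[:,0],[1,99]),len(Q))
Q=Q[Q[:,0]>5]
print('planefit',np.linalg.lstsq(np.c_[Q[:,:2],np.ones(len(Q))],Q[:,2],rcond=None)[0],np.median(Q[:,2]))
m2=(d>0)&(T[...,0]>8)&(T[...,0]<16)&(abs(abs(T[...,1])-25)<5)&(T[...,2]>-75)&(T[...,2]<-10);print('tip z',np.percentile(T[m2][:,2],[50,98,100]))
R=toolslope();print(np.linalg.det(R))
plan(plate(0,.065,.026+.10),R)
E
```

```text
t 20.075 p [ 0.6977 -0.0234  0.1327] F [ 0.  -0.3 -0.5] gap 0.0413 ff 36.937175989151
top z [-61.12237945 -60.1645434  -45.56225714] x [-32.62632173  34.81517843] 9328
planefit [ 3.33472795e-01  1.40231746e-03 -6.53779741e+01] -60.06069453860371
tip z [-62.48522411 -44.6405856  -43.15015841]
0.9999223200000001
dp mm [-208.9 -177.6   36.3] rv [ 0.011  0.344 -0.049] N 6
[-2.797, -3.613, -0.612, 0.002, 0.057, -0.008]
[-2.728, -3.637, -0.764, 0.002, 0.057, -0.008]
[-2.65, -3.66, -0.912, 0.002, 0.057, -0.008]
[-2.564, -3.683, -1.055, 0.002, 0.057, -0.008]
[-2.469, -3.706, -1.193, 0.002, 0.057, -0.008]
[-2.367, -3.728, -1.325, 0.002, 0.057, -0.008]
```

>>> apply_moves([
  [-2.8, -3.6, -0.6, 0.002, 0.057, -0.008, 180],
  [-2.73, -3.64, -0.76, 0.002, 0.057, -0.008, 180],
  [-2.65, -3.66, -0.91, 0.002, 0.057, -0.008, 180],
  [-2.56, -3.68, -1.06, 0.002, 0.057, -0.008, 180],
  [-2.47, -3.71, -1.2, 0.002, 0.057, -0.008, 180],
  [-2.37, -3.73, -1.3, 0.002, 0.057, -0.008, 180],
  [0, 0, 0, 0, 0, 0, 180],
  [0, 0, 0, 0, 0, 0, 180],
])

```text
time_s: 21.12
ee_pos: [0.4863, -0.2001, 0.1647]
eef_rot: [[-0.087, 0.996, -0.037], [0.937, 0.094, 0.335], [0.337, -0.005, -0.941]]
contact_force: [0.8, -0.5, -1.4]
finger_gap: 0.0414
finger_force: 36.9
```

```bash
python3 - <<'E'
from h import *
state();print(bot.get_obs()['qpos'].round(1))
plan(plate(0,.070,.026-.030+.006),toolslope())
E
```

```text
t 21.125 p [ 0.4863 -0.2001  0.1647] F [ 0.8 -0.5 -1.4] gap 0.0414 ff 36.93134307861328
[-38.6  28.5   7.4  83.   13.8  44.3]
dp mm [  -3.3   45.6 -113.2] rv [-0.004  0.    -0.003] N 3
[0.162, 0.052, 4.067, -0.001, 0.0, -0.001]
[0.162, 0.046, 4.067, -0.001, 0.0, -0.001]
[0.162, 0.04, 4.067, -0.001, 0.0, -0.001]
```

>>> apply_moves([
  [0.2, 0.05, 4.0, -0.001, 0, -0.001, 180],
  [0.2, 0.05, 4.0, -0.002, 0, -0.001, 180],
  [0.1, 0.04, 2.6, -0.001, 0, -0.001, 180],
  [0, 0, 0, 0, 0, 0, 180],
])

```text
time_s: 21.62
ee_pos: [0.4825, -0.1571, 0.066]
eef_rot: [[-0.093, 0.995, -0.036], [0.936, 0.1, 0.337], [0.339, -0.003, -0.941]]
contact_force: [0.6, 0.2, -0.4]
finger_gap: 0.0413
finger_force: 36.8
```

```bash
python3 - <<'E'
from h import *
state();tilt()
uy,n=slope()
def meas():
    im,d,P,T=wristT();q=P-BO-Z*.026;x=q@HX*1e3;y=q@uy*1e3;z=q@n*1e3
    m=(d>0)&(abs(z-26)<3)&(abs(x)<45)&(y>110)&(y<165);A=T[m]
    print('plate plane in tool (want slopes 0)',np.linalg.lstsq(np.c_[A[:,:2],np.ones(len(A))],A[:,2],rcond=None)[0].round(4),'pz',np.median(z[m]))
    m=(d>0)&(abs(T[...,1])<16)&(T[...,0]>10)&(T[...,0]<33)&(abs(T[...,2]+60)<4)
    print('wood top z plate',np.median(z[m]),'x',np.percentile(x[m],[1,99]),'upper end y',np.percentile(y[(d>0)&(abs(T[...,1])<16)&(T[...,0]<45)&(T[...,0]>10)&(abs(T[...,2]+60)<4)],99))
meas()
plan(plate(0,.068,.026-.030+.003),toolslope())
E
```

```text
t 21.625 p [ 0.4825 -0.1571  0.066 ] F [ 0.6  0.2 -0.4] gap 0.0413 ff 36.828428506851196
tilt 0.33993661531101993 z@y=.1 0.0896478627964489 212 0.0011426763902652837
plate plane in tool (want slopes 0) [ 6.0000e-04 -1.2000e-03 -8.3453e+00] pz 26.641080040188818
wood top z plate 78.49177326045626 x [-15.35573501  16.02822318] upper end y 106.37800725769131
dp mm [ -1.6   4.3 -20.3] rv [0.    0.002 0.003] N 1
[-0.267, -0.115, 2.061, 0.0, 0.002, 0.003]
```

>>> apply_moves([
  [0, -0.1, 1.0, 0, 0.002, 0.003, 180],
  [0, 0, 0.7, 0, 0, 0, 180],
  [0, 0, 0.3, 0, 0, 0, 180],
  [-0.2, 0, 0, 0, 0, 0, 180],
  [-0.2, 0, 0, 0, 0, 0, 180],
  [0, 0, 0, 0, 0, 0, 180],
])

```text
time_s: 22.48
ee_pos: [0.483, -0.158, 0.0478]
eef_rot: [[-0.088, 0.996, -0.031], [0.937, 0.093, 0.336], [0.337, 0.001, -0.941]]
contact_force: [0.5, -0.3, -0.0]
finger_gap: 0.0412
finger_force: 36.8
```

```bash
python3 - <<'E'
from h import *
state()
s=bot.get_obs();uy,n=slope();q=s['ee_pos']-BO-Z*.026;print('tcp plate',q@HX,q@uy,q@n, 'F up-slope',s['contact_force']@uy,'F n',s['contact_force']@n)
E
```

```text
t 22.475 p [ 0.483  -0.158   0.0478] F [ 0.5 -0.3 -0. ] gap 0.0412 ff 36.82993412017822
tcp plate -0.0002635671545852 0.06549341763109383 -0.00027608500404769363 F up-slope -0.3113666853265461 F n 0.1070845415917329
```

>>> apply_moves([
  [0, 0, 0.2, 0, 0, 0, 180],
  [-0.1, 0, 0, 0, 0, 0, 180],
  [-0.1, 0, 0, 0, 0, 0, 180],
  [0, 0, 0, 0, 0, 0, 180],
])

```text
time_s: 22.98
ee_pos: [0.4827, -0.1578, 0.0454]
eef_rot: [[-0.088, 0.996, -0.032], [0.937, 0.094, 0.338], [0.339, 0.0, -0.941]]
contact_force: [-1.4, 4.0, 1.7]
finger_gap: 0.0416
finger_force: 37.1
```

```bash
cat >> h.py <<'E'
def onp():
    s=bot.get_obs();uy,n=slope();q=s['ee_pos']-BO-Z*.026;print('tcp plate mm',(np.array([q@HX,q@uy,q@n])*1e3).round(2), 'F up-slope',s['contact_force']@uy,'F n',s['contact_force']@n)
E
python3 -c "
from h import *
onp()"
```

```text
tcp plate mm [-0.56 64.87 -2.63] F up-slope 4.4450781581146215 F n 0.24397915225445446
```

Touching the cleat (4.4 N). Setting it down.

>>> apply_moves([
  [0, 0, 0.1, 0, 0, 0, 180],
  [0, 0, 0.08, 0, 0, 0, 180],
  [0, 0, 0, 0, 0, 0, 180],
])

```text
time_s: 23.35
ee_pos: [0.4828, -0.1575, 0.0446]
eef_rot: [[-0.088, 0.996, -0.031], [0.937, 0.094, 0.337], [0.338, 0.001, -0.941]]
contact_force: [-2.5, 4.1, 9.0]
finger_gap: 0.0412
finger_force: 37.8
```

```bash
python3 -c "
from h import *
onp();tilt()"
```

```text
tcp plate mm [-0.45 64.83 -3.51] F up-slope 7.149823358064833 F n 7.023204177752393
tilt 0.34185525776340764 z@y=.1 0.0898000073604069 228 0.0014125435455547655
```

>>> apply_moves([
  [0, 0, 0, 0, 0, 0, 150],
  [0, 0, 0, 0, 0, 0, 110],
  [0, 0, 0, 0, 0, 0, 80],
  [0, 0, 0, 0, 0, 0, 80],
  [0, 0, -1, 0, 0, 0, 80],
  [0, 0, -4, 0, 0, 0, 80],
  [0, 0, -5, 0, 0, 0, 80],
  [0, 0, -5, 0, 0, 0, 80],
  [0, 0, 0, 0, 0, 0, 80],
])

```text
time_s: 24.52
ee_pos: [0.4899, -0.2116, 0.1887]
eef_rot: [[-0.089, 0.996, -0.024], [0.939, 0.092, 0.331], [0.331, 0.006, -0.943]]
contact_force: [0.2, -0.2, -0.7]
finger_gap: 0.0587
finger_force: 0.0
```

```bash
python3 - <<'E'
from h import *
state();tilt();uy,n=slope()
im,d,P,T=wristT();q=P-BO-Z*.026;x=q@HX*1e3;y=q@uy*1e3;z=q@n*1e3
m=(d>0)&(abs(z-56)<4)&(abs(x)<40)&(y>10)&(y<130);r=cv2.minAreaRect(np.stack([x[m],y[m]],1).astype(np.float32))
print('wood on plate (want x0,y65)',r,np.median(z[m]),m.sum())
m=(d>0)&(abs(z-26)<3)&(abs(x)<48)&(y>105)&(y<180);A=np.stack([y[m],z[m]],1);k=np.polyfit(A[:,0],A[:,1],1);print('tilt',.344+np.arctan(k[0]),np.sort(y[m])[-5])
b=P-BO;bx=b@HX;by=b@UP;m=(d>0)&(abs(P[...,2]-.07)<.006)&(abs(bx)<.04)&(by>.168)&(by<.33);Q=np.stack([bx[m],by[m]],1)*1e3
print('block',m.sum(),cv2.minAreaRect(Q.astype(np.float32)) if m.sum() else 0)
im,d=bot.read_camera('top');P=cloud(bot.camera_params('top'),d)
S=P[140:185,155:230];Q=S[(S[...,2]>.035)&(S[...,2]<.09)];print('low block',cv2.minAreaRect((Q[:,:2]*1000).astype(np.float32)))
E
```

```text
t 24.525 p [ 0.4899 -0.2116  0.1887] F [ 0.2 -0.2 -0.7] gap 0.0587 ff 0.0
tilt 0.3404722899882473 z@y=.1 0.08993830216676926 993 0.0011775212054833527
wood on plate (want x0,y65) ((0.3909931182861328, 64.81900024414062), (42.159950256347656, 69.66292572021484), 0.28086578845977783) 56.667381990463504 3111
tilt 0.34222849735956473 174.56689420973132
block 1974 ((-1.0360641479492188, 217.57882690429688), (39.86980056762695, 87.58641815185547), 0.049071941524744034)
low block ((611.1450805664062, 255.13790893554688), (42.432884216308594, 140.288330078125), 10.821059226989746)
```

```bash
python3 -c "
from rig import bot
print(bot.hand_in())"
```

```text
the job is handed in; nothing more can be done
None
```

Job handed in at about 25 s on the robot clock: the tall block is home against the cross bar (within 1 mm), the plate rests on it at about 0.342 rad, the hardwood lies flat and centred against the cleat, and the low block and everything else were left alone.

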